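# Refit the lever on the cam clamp and close it

## Task

The cam clamp has lost its lever, which is packed among tooling in the plywood crate: draw it out by its upright black grip, leaving its neighbours in the crate, and lay it flat on the bench. Let go, take it again by the hub, turn it so that the bore matches the splines (wide slot on wide spline) and thread it fully home on the clamp's shaft. Then swing the lever anticlockwise (seen from above) until the clamp is closed against its stop, and leave it there without disturbing the other things on the bench.

Things in the scene. Friction and masses are not known exactly. Their poses are not given: they have to be found in the camera images.
- lever_hub (a point): Centre of the hub of the loose bare-steel lever (0.2 kg), on the bore's axis, half-way up: 11 mm above the flat underside. z: bore axis, up when it lies flat; x: along the arm, hub to grip. Hub: block 41 mm across flats parallel to x and y (each 23 mm long, corners bevelled), 22 mm high. Arm: 24 mm wide, 12 mm thick, flush with the underside, rounded end 100 mm from the axis. Starts flat in the crate, only its grip free.
- lever_bore (a point): Lower mouth of the lever's bore, on its axis, at the underside; axes as lever_hub. The bore goes right through: round, 22.4 mm across, with four slots that reach 16 mm from the axis; the slot towards the arm (+x) is 12 mm wide, the other three 8 mm.
- lever_grip (a point): Middle of the lever's upright black plastic grip: a round handle 22 mm across, parallel to the bore's axis and 88 mm from it. This point is 40 mm above the lever's underside; the grip reaches from 25 mm below it to 22 mm above it. It revolves on its pin with slight friction, so it cannot set the lever's angle.
- shaft_home (a point): Point on the axis of the clamp's upright steel shaft where lever_hub lies when the lever is fully home: 11 mm above the flat 64 mm collar that the hub rests on, 51 mm above the bench. Turns with the shaft: z up, x along the wide spline, so the lever's x must match it (the lever goes on in this one way).
- shaft_top (a point): Bevelled top of the shaft, 20 mm above shaft_home, same axes. Round core 20 mm across; four splines reach 15 mm from the axis, from the collar up to 9 mm below this point, so plain core enters the bore first. The spline at +x is 10 mm wide, the other three 6 mm.
- clamp: Cam clamp: grey cast base 116 x 128 mm fixed to the bench, with an anvil jaw at its -y side and the shaft in a boss. Origin under the shaft's axis. The bench midway between crate and clamp, 0.45 to 0.58 m ahead of the robot, is kept free to lay the lever down. All but the splined shaft is no higher than the collar's top, 40 mm above the bench.
- cam_shaft (a joint): Turn of the clamp's shaft in rad, growing anticlockwise seen from above; starts between 0 and 0.3, closed at its stop at 1.3 where the cam's nose meets the anvil jaw. Stiff: it takes 0.12 N m (about 1.5 N at the grip) and stays where it is left. The fitted lever has about 0.08 rad of play on the splines.
- crate: Open plywood crate, 184 x 116 x 32 mm, walls and floor 8 mm, fixed to the bench. Origin at the centre of its underside, x along its length, z up. The lever lies along +x in it with its hub 40 mm behind the centre.
- bend_die1: Dark steel V die 50 x 22 x 20 mm in the crate, beyond the lever's end; origin at its underside's centre. Stays there.
- bend_die2: Steel die 58 x 26 x 20 mm in the crate, right of the hub (-y); origin at its underside's centre. Stays there.
- bend_die3: Steel V die 46 x 30 x 20 mm in the crate, left of the hub (+y); origin at its underside's centre. Stays there.
- bend_die4: Dark steel die 55 x 34 x 20 mm in the crate, left of the arm; origin at its underside's centre. Stays there.
- taped_block: Black taped steel block 73 x 31 x 30 mm in the crate, right of the arm; the highest neighbour, its top 38 mm above the bench; origin at its underside's centre. Stays there.
- ejector_strip3: Brown rubber strip 60 x 22 x 17 mm in the crate, behind the hub; origin at its underside's centre. Stays there.
- marker_pen: Marker pen, 122 mm, lying on the bench; bystander.
- screwdriver: Screwdriver, 214 mm, lying on the bench near the robot; bystander.
- caliper: Vernier caliper, 210 mm, lying on the bench near the robot; bystander.

How it is judged (in metres and radians):
On the way, in this order (a step that is already met when the one before it is completed fails the run):
1. the lever is drawn up out of the crate (z of lever_hub in the frame of crate above 0.055 m), for 0.1 s.
2. the lever lies flat on the bench, outside the crate, let go (height (world z) of lever_hub below 0.0145 m and angle between lever_hub's own z axis and vertical below 0.06 rad and contact force between the fingers and lever below 0.3 N), for 0.2 s.
3. the lever is fully home on the splined shaft (distance between lever_hub and shaft_home below 0.004 m and angle between the z axis of lever_hub and the z axis of shaft_home, either way round below 0.07 rad), for 0.2 s.
4. the clamp is swung closed with the lever home (all of step 3 and value of joint cam_shaft above 1.2 rad), for 0.2 s.
At the end, for the whole second after the job is handed in: The lever's hub is fully home on the shaft (its centre within 4 mm of shaft_home, axes within 0.07 rad), the shaft is turned to within 0.1 rad of its closed stop (over 1.2 rad), at rest, and the lever is let go (all of step 4 and contact force between the fingers and lever below 0.3 N and velocity of joint cam_shaft between -0.05 and 0.05 rad/s); the robot touches nothing.
It fails at once if a neighbour of the lever leaves its place in the crate (moves over 40 mm) (distance of any of ejector_strip3, bend_die1, bend_die3, bend_die4, bend_die2, taped_block from where it was at the start of the episode above 0.04 m).
It fails at once if a bystander is pushed over 40 mm (distance of any of marker_pen, screwdriver, caliper from where it was at the start of the episode above 0.04 m).
It also fails if it takes over 64 s, if anything falls off the work surface, if the arm or the gripper's body presses on something with over 40 N, if the wrist force passes 120 N, or if a joint passes its speed limit or range.

## Robot

A 6-joint arm with a two-finger parallel gripper is mounted at the origin on a cart in front of the work surface, level with it; the furniture and walls round the work are solid. World frame = base frame: x ahead of the robot, y to its left, z up, the work surface at z = 0. Lengths are in mm, angles in degrees, forces in N, time in s.
With the tool pointing down it reaches from about 350 to 850 mm from the base axis. Payload 8.1 kg.
Tool frame: the origin (TCP) lies between the finger pads; the fingertips stand 17 mm ahead of it and the grasp point (between the pads) lies 2 mm behind it; z points along the fingers, y is the line along which they close (so a half turn about z gives the same grasp; the last joint's range is limited). The gripper opens to 85 mm and grips with 20 to 120 N. Pads are 22 mm wide; open, the fingers measure 114 mm over their backs; the gripper's body (76 mm by 85 mm) begins 54 mm behind the grasp point. The pads swing forward as they close: fully open they stand 13 mm farther back than shut.
Start: joints at [-76.341, 7.471, 85.268, -0, 87.261, -4.893], TCP at [190.923, -568.818, 220.292] pointing down, gripper open.
Joint ranges: [-169.43, 169.43], [-51.17, 129.36], [1.28, 143.12], [-76.62, 256.62], [0, 156.53], [-152.29, 152.29]. Speed limits (degrees/s): [136.94, 136.94, 159.86, 180, 180, 180].

## Interface

Orientations are given as [roll, pitch, yaw] about the fixed x, y, z axes, in that order (R = Rz(yaw) Ry(pitch) Rx(roll)).
In Python, from bench import sense, snapshot, hand_in, trace, place_of gives the robot as it stands.
- The arm moves only by the shell command python3 -m handwheel 'ROWS' [FORCE]. ROWS is JSON, a list of rows, each a list of 7 numbers: the opening, from -1 (shut) to 1 (fully open), then the shift along the tool's x, y, z in cm, then the turn, a rotation vector about the tool's x, y, z in rad. A call has 1 to 12 rows; each row shifts and turns the commanded pose from where the row before left it, along the tool's axes as they then stand; what a row does not reach is not made up. A row lasts 1/12 s, in which the tool goes at most 41.7 mm and 7.16 degrees, less where a joint would pass 70% of its speed; a pose out of reach is approached as far as the arm can. A call with a gripper value outside its range is refused whole. The fingers move at their own pace and stop on an object; FORCE is the grip in N (left out, the last holds). Time passes only in rows, so rows that do not move let the fingers close. It gives the time, the measured TCP pose, the force, the opening and the grip force at its end, in the units of the state.
- sense(): the state, without advancing time (a new reading comes with each control period).
- snapshot(name): name is "side" or "top" or "wrist"; returns a dict with "image" (480x640x3 uint8, red, green, blue), "intrinsics" (3x3 intrinsics, pixels), "R" (3x3) and "t" (3): a world point X has camera coordinates R X + t. Camera axes: x right, y down, z forward; pixel columns grow to the right and rows downward; lengths in mm; the calibration is good to about 2 mm. A picture is of the moment at which its call begins. There is no depth.
- hand_in(): hands the job in; it is judged then, once.
Trained networks look in a picture, given as the dict that the camera call returned (one of the last four; its "shot" number tells which), for a name from the list of things; names that differ only in an ending like _2 or _b are one class to them, and where a whole thing is asked for, a point or a joint stands for the part that bears it (a point fixed in the world has none). Each returns a list of dicts, best first, with "conf" (0 to 1); they miss things now and then, are a little off and sometimes report something else, mostly with a low value. They report only what shows in the picture. A call takes as long as a camera call.
- trace(picture, query): "pixels" (480x640 bool, what is visible of it).
- place_of(picture, query): "location" ([x, y, z] in mm, in world coordinates, good to about 4 mm: a listed point, or the origin of a listed thing).
The state is a dict: "time": time; "joint_pos": joint angles; "qd": joint speeds; "joint_efforts": joint torques, N m; "tool_pos": TCP position; "tcp_rot": TCP orientation; "ft_force": force on the tool from outside, world axes, zero at the start; "wrist_torque": the same for the moment, N m; "finger_gap": finger opening in mm; "grip_force": force on a finger pad.
Only numpy, scipy, OpenCV 4.12 (cv2) and the standard library are available. Lean on these libraries where they do the work, as an engineer would, in place of code of your own. Each camera call takes 0.05 s, during which the arm holds its last target. There are 200 camera calls.

## Working session

There is one attempt and no reset: what is moved stays moved. The work goes in short steps, Python scripts to look and compute and a shell command to move; the robot and the scene stay as the last step left them, time stands still between calls to the robot, and variables do not carry over. Pictures are saved under pics/ and viewed, at most 10 in all, crops included, and the job is handed in when it is done.

```bash
mkdir -p pics
cat > h.py <<'E'
import numpy as np,cv2
from bench import sense,snapshot,hand_in,trace,place_of
def save(s,n): cv2.imwrite(f'pics/{n}.png',cv2.cvtColor(s['image'],cv2.COLOR_RGB2BGR))
def proj(s,X):
    c=s['R']@np.array(X,float)+s['t']; p=s['intrinsics']@c; return p[:2]/p[2]
def ray(s,uv,z):
    K,R,t=map(np.array,(s['intrinsics'],s['R'],s['t']))
    d=R.T@np.linalg.solve(K,[uv[0],uv[1],1]); o=-R.T@t; return o+d*(z-o[2])/d[2]
E
python3 - <<'E'
from h import *
s=snapshot('top');save(s,'top0')
w=snapshot('side');save(w,'side0')
for n in ['lever_hub','lever_grip','shaft_home','shaft_top','clamp','crate','taped_block','bend_die1','marker_pen','screwdriver','caliper']:
    for nm,q in (('top',s),('side',w)):
        r=place_of(q,n); print(n,nm,[(np.round(a['location'],0).tolist(),round(a['conf'],2)) for a in r[:2]])
print(sense())
E
```

```text
lever_hub top [([481.0, 264.0, 16.0], 0.76)]
lever_hub side [([484.0, 268.0, 19.0], 0.83)]
lever_grip top [([567.0, 274.0, 46.0], 0.78), ([487.0, -207.0, 2.0], 0.44)]
lever_grip side [([571.0, 278.0, 45.0], 0.94), ([485.0, 269.0, 8.0], 0.6)]
shaft_home top [([483.0, -209.0, 52.0], 0.67)]
shaft_home side [([480.0, -212.0, 48.0], 0.69)]
shaft_top top [([482.0, -209.0, 71.0], 0.84)]
shaft_top side [([482.0, -213.0, 70.0], 0.79), ([484.0, 268.0, 8.0], 0.45)]
clamp top [([456.0, 264.0, 9.0], 0.63)]
clamp side [([486.0, -206.0, -0.0], 0.91)]
crate top [([520.0, 270.0, 2.0], 0.56)]
crate side [([527.0, 270.0, -2.0], 0.82), ([498.0, 234.0, 9.0], 0.54)]
taped_block top [([563.0, 246.0, 6.0], 0.65)]
taped_block side [([563.0, 247.0, 5.0], 0.73), ([316.0, 250.0, 2.0], 0.16)]
bend_die1 top [([596.0, 284.0, 8.0], 0.7), ([493.0, 236.0, 9.0], 0.52)]
bend_die1 side [([540.0, 298.0, 10.0], 0.8), ([483.0, 302.0, 8.0], 0.65)]
marker_pen top [([679.0, -30.0, 2.0], 0.92), ([353.0, -204.0, -1.0], 0.24)]
marker_pen side [([677.0, -33.0, -2.0], 0.59), ([481.0, -212.0, 72.0], 0.29)]
screwdriver top [([351.0, -203.0, -1.0], 0.6)]
screwdriver side []
caliper top [([317.0, 256.0, -0.0], 0.88)]
caliper side [([318.0, 252.0, 1.0], 0.57)]
{'time': 1.2, 'joint_pos': array([-7.63401122e+01,  7.47172135e+00,  8.52670358e+01, -1.02911645e-03,
        8.72617499e+01, -4.89444142e+00]), 'qd': array([ 0.01712895,  0.0255279 , -0.02815331, -0.00449726, -0.02750504,
       -0.00798402]), 'joint_efforts': array([ 2.64193604e-04, -5.69317532e+01, -5.00860977e+01, -1.13221886e-04,
        1.24943181e-03, -3.77275896e-06]), 'tool_pos': array([ 190.92464438, -568.81863579,  220.2937625 ]), 'tcp_rot': array([-1.79999407e+02,  9.80931733e-04,  1.85543784e+01]), 'ft_force': array([-1.04534781,  0.11676158, -0.92678039]), 'wrist_torque': array([0.02771703, 0.01789622, 0.04181036]), 'grip_force': 0.0, 'finger_gap': 85.37065677923623}
```

View pics/top0.png

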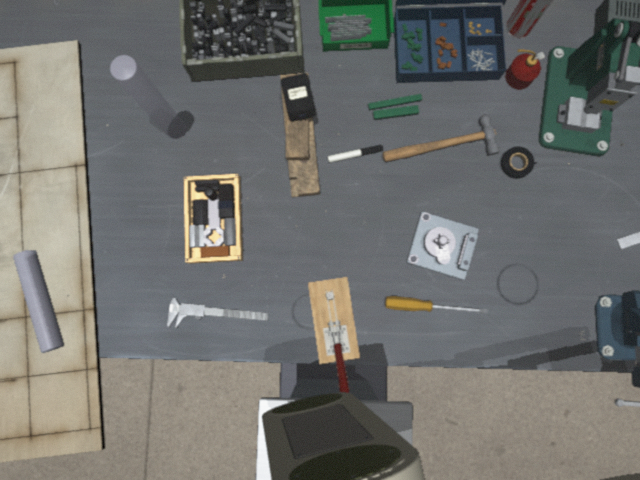

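The top view shows the crate at px (212,218), the clamp at (443,243), the pen at (355,153), the screwdriver at (435,305) and the caliper at (215,313). I'll go over the clamp first to read the spline angle.

```bash
cat >> h.py <<'E'
def go(xyz,yaw=None):
    "shift in tool axes (cm), then turn about tool z (rad)"
    from scipy.spatial.transform import Rotation as Ro
    s=sense(); r=Ro.from_euler('xyz',s['tcp_rot'],degrees=True)
    d=r.inv().apply(np.array(xyz)-s['tool_pos'])/10
    y=0 if yaw is None else -np.radians((yaw-s['tcp_rot'][2]+180)%360-180)
    print('t',round(s['time'],2),'pos',s['tool_pos'].round(1),'rot',s['tcp_rot'].round(2),'j',s['joint_pos'].round(0),'shift cm',d.round(2),'len',np.linalg.norm(d).round(1),'turn',round(y,3),'gap',round(s['finger_gap'],1))
E
python3 -m handwheel '[[1,3.0,-2.15,-0.25,0,0,0],[1,3.0,-2.15,-0.25,0,0,0],[1,3.0,-2.15,-0.25,0,0,0],[1,3.0,-2.15,-0.25,0,0,0],[1,3.0,-2.15,-0.25,0,0,0],[1,3.0,-2.15,-0.25,0,0,0],[1,3.0,-2.15,-0.25,0,0,0],[1,3.0,-2.15,-0.25,0,0,0],[1,3.0,-2.15,-0.25,0,0,0],[1,3.0,-2.15,-0.25,0,0,0],[1,3.0,-2.15,-0.25,0,0,0],[1,3.0,-2.15,-0.25,0,0,0]]'
python3 - <<'E'
from h import *
s=snapshot('wrist');save(s,'w1')
go([482,-210,250],18)
print('cam',(-s['R'].T@s['t']).round(0),s['R'].round(2).tolist(),proj(s,[482,-210,71]).round(0))
for n in ['shaft_top','shaft_home']: print(n,[(np.round(a['location'],1).tolist(),round(a['conf'],2)) for a in place_of(s,n)[:2]])
E
```

```text
time: 2.2
tool_pos: [450.9, -208.0, 250.7]
tcp_rot: [180.0, -0.0, 18.5]
ft_force: [-0.1, -1.6, 0.6]
finger_gap: 85.3
grip_force: 0.0
t 2.25 pos [ 454.3 -202.9  251.3] rot [-179.92   -0.24   18.76] j [-30.  -9.  99.   0.  91.  41.] shift cm [2.39 1.56 0.14] len 2.9 turn 0.013 gap 85.3
cam [ 518. -186.  405.] [[0.32, -0.95, -0.0], [-0.91, -0.31, 0.28], [-0.26, -0.09, -0.96]] [330. 191.]
shaft_top [([484.4, -207.8, 73.9], 0.81)]
shaft_home [([483.0, -210.0, 53.1], 0.98)]
```

View pics/w1.png

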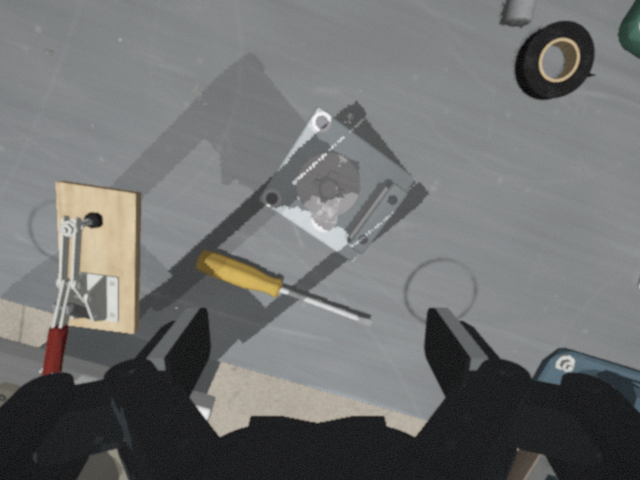

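The clamp is at px (330,190), half in the arm's shadow, and the splines are too coarse to read. I'll take a closer look.

```bash
python3 -m handwheel '[[1,0.15,0.37,3,0,0,0],[1,0.15,0.37,3,0,0,0],[1,0.15,0.37,3,0,0,0],[1,0.15,0.37,3,0,0,0],[1,0,0,0,0,0,0],[1,0,0,0,0,0,0]]'
python3 - <<'E'
from h import *
s=snapshot('wrist')
go([482,-210,130],18)
for n in ['shaft_top','shaft_home']: print(n,[(np.round(a['location'],1).tolist(),round(a['conf'],2)) for a in place_of(s,n)[:2]])
# rectify plane z=62 around shaft; +x up, +y left, 8px/mm
c=np.array([483,-209.5]);H=35
P=[(c[0]+H,c[1]+H,60),(c[0]+H,c[1]-H,60),(c[0]-H,c[1]-H,60),(c[0]-H,c[1]+H,60)]
src=np.float32([proj(s,p) for p in P]); dst=np.float32([(0,0),(560,0),(560,560),(0,560)])
im=cv2.warpPerspective(s['image'],cv2.getPerspectiveTransform(src,dst),(560,560),flags=cv2.INTER_CUBIC)
im=(255*(im/255.)**0.6).astype(np.uint8)
cv2.imwrite('pics/rect.png',im[:,:,::-1]); print(proj(s,[483,-209.5,60]))
np.savez('clampview.npz',**{k:s[k] for k in('image','intrinsics','R','t')})
E
```

```text
time: 2.85
tool_pos: [458.5, -221.9, 128.8]
tcp_rot: [-179.8, 0.2, 18.5]
ft_force: [0.4, -0.0, 0.6]
finger_gap: 85.3
grip_force: 0.0
t 2.9 pos [ 460.  -222.6  131. ] rot [-1.7998e+02  3.0000e-02  1.8480e+01] j [-32.  -3. 105.  -0.  78.  40.] shift cm [ 2.49 -0.49  0.1 ] len 2.5 turn 0.008 gap 85.4
shaft_top [([482.1, -209.5, 72.7], 0.65)]
shaft_home [([484.3, -206.0, 54.3], 0.94)]
[310.80161313 215.21104999]
```

View pics/rect.png

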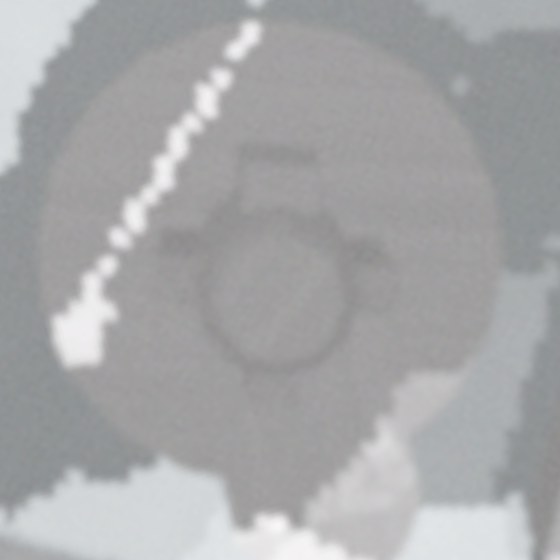

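The shaft core is at px (278,290), with the wide spline pointing up (world +x) and the narrow ones left, right and down. I'll sharpen the contrast to get the angle to a degree or so.

Run:
```python
from h import *
s=dict(np.load('clampview.npz'))
o=[]
g=cv2.bilateralFilter(s['image'],7,12,3)
for z in (62,):
    c=np.array([483,-209.5]);H=22
    P=[(c[0]+H,c[1]+H,z),(c[0]+H,c[1]-H,z),(c[0]-H,c[1]-H,z),(c[0]-H,c[1]+H,z)]
    src=np.float32([proj(s,p) for p in P]); dst=np.float32([(0,0),(560,0),(560,560),(0,560)])
    im=cv2.warpPerspective(g,cv2.getPerspectiveTransform(src,dst),(560,560),flags=cv2.INTER_CUBIC)
    q=im.mean(2); q=np.clip((q-50)/(110-50)*255,0,255) if False else np.clip((q-np.percentile(q,1))/(np.percentile(q,90)-np.percentile(q,1))*255,0,255)
    cv2.imwrite('pics/rect2.png',q.astype(np.uint8))
```

```text
(no output)
```

View pics/rect2.png

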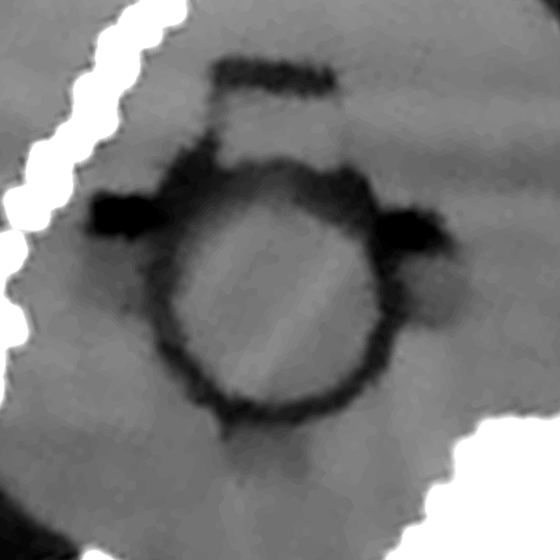

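The wide spline's end face runs (215,72)→(335,80) and the side splines (120,215)→(415,232). That puts the wide spline about 3° clockwise of world +x. The shaft axis is at about (483,-209.5). Next is the crate.

```bash
python3 -m handwheel '[[1,1.78,-3.6,-0.6,0,0,0],[1,1.78,-3.6,-0.6,0,0,0],[1,1.78,-3.6,-0.6,0,0,0],[1,1.78,-3.6,-0.6,0,0,0],[1,1.78,-3.6,-0.6,0,0,0],[1,1.78,-3.6,-0.6,0,0,0],[1,1.78,-3.6,-0.6,0,0,0],[1,1.78,-3.6,-0.6,0,0,0],[1,1.78,-3.6,-0.6,0,0,0],[1,1.78,-3.6,-0.6,0,0,0],[1,1.78,-3.6,-0.6,0,0,0],[1,1.78,-3.6,-0.6,0,0,0]]'
python3 -m handwheel '[[1,0,0,0,0,0,-0.123],[1,0,0,0,0,0,-0.123],[1,0,0,0,0,0,-0.123],[1,0,0,0,0,0,-0.123],[1,0,0,0,0,0,-0.123],[1,0,0,0,0,0,-0.123],[1,0,0,0,0,0,-0.123],[1,0,0,0,0,0,-0.123],[1,0,0,0,0,0,-0.123],[1,0,0,0,0,0,-0.123],[1,0,0,0,0,0,-0.123],[1,0,0,0,0,0,0]]'
python3 - <<'E'
from h import *
s=snapshot('wrist');save(s,'w2')
for n in ['lever_hub','lever_grip','taped_block','bend_die1']: print(n,[(np.round(a['location'],1).tolist(),round(a['conf'],2)) for a in place_of(s,n)[:2]])
go([568,275,130],96.5)
E
```

```text
time: 4.0
tool_pos: [526.6, 258.2, 205.8]
tcp_rot: [-180.0, -0.3, 18.6]
ft_force: [1.0, -0.1, 0.8]
finger_gap: 85.2
grip_force: 0.0
time: 5.0
tool_pos: [526.7, 256.0, 205.1]
tcp_rot: [179.8, -0.1, 96.4]
ft_force: [-0.7, 0.0, -0.2]
finger_gap: 85.3
grip_force: 0.0
lever_hub [([485.3, 268.8, 15.0], 0.62)]
lever_grip [([570.6, 272.8, 49.7], 0.77)]
taped_block [([558.6, 244.7, 3.7], 0.61)]
bend_die1 [([530.3, 300.8, 6.0], 0.88), ([495.1, 230.0, 3.0], 0.69)]
t 5.25 pos [525.9 255.8 203.1] rot [ 1.7993e+02 -2.0000e-02  9.5900e+01] j [21.  6. 89. -0. 85. 15.] shift cm [1.47 4.38 7.32] len 8.7 turn -0.01 gap 85.3
```

View pics/w2.png

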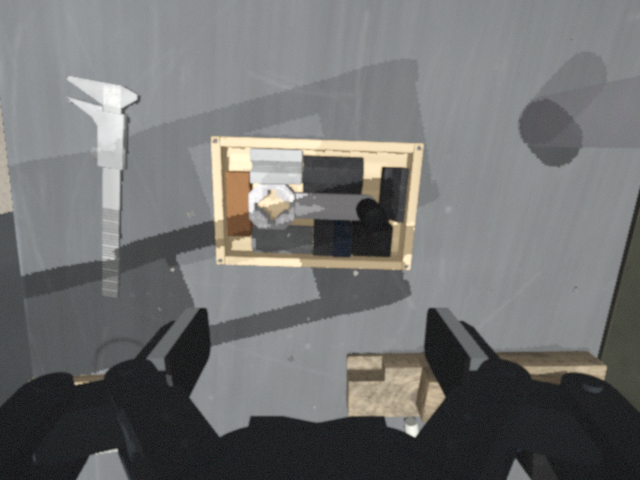

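The wrist view has the crate at px (212–420,138–270), the hub at (273,205), and the black grip at about (372,211) with the taped block just below it. I'll get the exact grip position from the outline mask.

Run:
```python
from h import *
s=snapshot('wrist')
for n in ['lever_grip','lever_hub']:
    r=trace(s,n)
    for a in r[:2]:
        m=np.uint8(a['pixels']); ys,xs=np.nonzero(m); print(n,round(a['conf'],2),xs.min(),xs.max(),ys.min(),ys.max(),xs.mean().round(1),ys.mean().round(1))
for p in [(570,275,70),(570,275,23),(484,267,30)]: print(p,proj(s,p).round(1))
# crop
c=s['image'][130:280,200:430]; cv2.imwrite('pics/c2.png',cv2.resize((255*(c/255.)**.5).astype(np.uint8),None,fx=3.4,fy=3.4,interpolation=cv2.INTER_CUBIC)[:,:,::-1])
```

```text
lever_grip 0.89 249 387 184 230 315.4 207.7
lever_hub 0.91 249 386 185 229 315.3 207.9
(570, 275, 70) [373.9 215.7]
(570, 275, 23) [366.2 206. ]
(484, 267, 30) [272.  206.3]
```

View pics/c2.png

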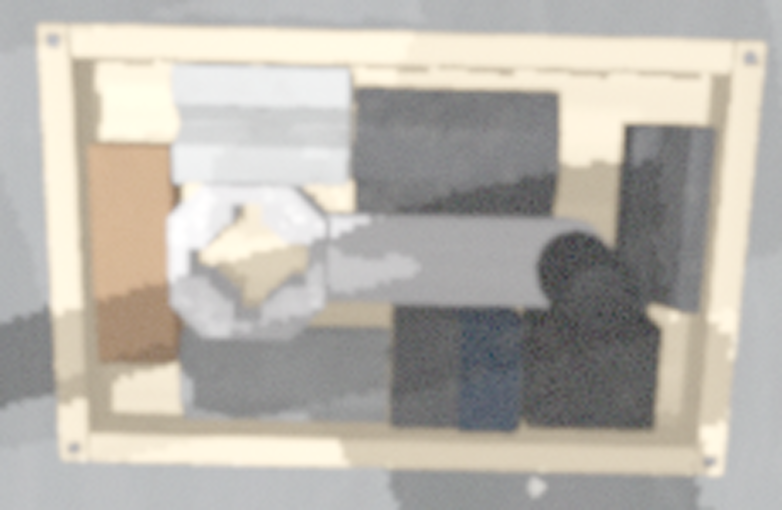

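The bevelled hub is at crop (248,258), the arm runs along crop (330–590, 258), and the grip's top is at about crop (600,285), i.e. px (375,216). That gives grip ≈ (571,274.5) and lever yaw ≈ 5°. Descending.

```bash
python3 -m handwheel '[[1,0.47,1.56,2,0,0,0.016],[1,0.47,1.56,2,0,0,0],[1,0.47,1.56,2,0,0,0],[1,0,0,2.5,0,0,0],[1,0,0,2.5,0,0,0],[1,0,0,2.5,0,0,0],[1,0,0,1,0,0,0],[1,0,0,0,0,0,0]]' 30
python3 - <<'E'
from h import *
go([571,274.5,58],95); print(sense()['ft_force'])
s=snapshot('wrist');save(s,'w3')
print(proj(s,[571,274.5,70]))
E
```

```text
time: 6.07
tool_pos: [568.2, 273.2, 53.5]
tcp_rot: [-179.6, 0.1, 95.1]
ft_force: [-0.7, 0.6, -0.0]
finger_gap: 85.2
grip_force: 0.0
t 6.07 pos [568.2 273.2  53.5] rot [-1.7963e+02  1.0000e-01  9.5130e+01] j [21. 20. 89. -0. 72. 16.] shift cm [ 0.11  0.29 -0.45] len 0.5 turn 0.002 gap 85.2
[-0.68711051  0.61054786 -0.00281663]
[323.39611468 316.31671264]
```

View pics/w3.png

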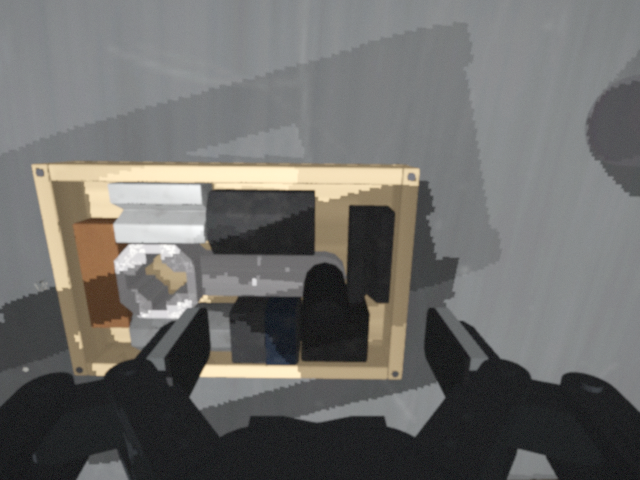

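The grip stands at px (325,290), midway between the fingers (208 and 428). Closing.

```bash
python3 -m handwheel '[[1,0.1,0.2,-0.3,0,0,0],[-1,0,0,0,0,0,0],[-1,0,0,0,0,0,0],[-1,0,0,0,0,0,0],[-1,0,0,0,0,0,0],[-1,0,0,0,0,0,0],[-1,0,0,0,0,0,0],[-1,0,0,0,0,0,0]]' 60
python3 -c "
from h import *
s=sense();print(s['tool_pos'],s['tcp_rot'],s['ft_force'],s['finger_gap'],s['grip_force'])"
```

```text
time: 6.78
tool_pos: [572.7, 275.3, 60.3]
tcp_rot: [-180.0, 0.0, 95.2]
ft_force: [-0.4, -0.6, 0.4]
finger_gap: 0.6
grip_force: 0.0
[572.65084185 275.33802251  60.27368476] [-1.79994840e+02  3.25632424e-03  9.51581123e+01] [-0.36587401 -0.61096696  0.42210596] 0.5723978259786056 0.0
```

The fingers shut on nothing, so I missed. Looking again.

Run:
```python
from h import *
s=snapshot('wrist'); q=snapshot('side')
for nm,a in(('wrist',s),('side',q)):
  print(nm,[(np.round(x['location'],1).tolist(),round(x['conf'],2)) for n in('lever_grip','lever_hub') for x in place_of(a,n)[:1]])
u=proj(q,[571,275,45]); print(u)
x0,y0=(np.clip(u-[90,75],0,[460,330])).astype(int)
c=cv2.resize(q['image'][y0:y0+150,x0:x0+180],None,fx=2.2,fy=3.2*.6875,interpolation=cv2.INTER_CUBIC)
w=cv2.resize(s['image'][150:480,:],(400,330))
o=np.hstack([c[:330],w]); cv2.imwrite('pics/both.png',(255*(o/255.)**.6).astype(np.uint8)[:,:,::-1]); print(o.shape,x0,y0)
```

```text
wrist [([571.4, 273.5, 50.1], 0.7), ([485.6, 267.2, 19.2], 0.81)]
side [([569.5, 271.6, 45.5], 0.86), ([485.3, 266.8, 17.8], 0.72)]
[217.91782931 316.63633288]
(330, 796, 3) 127 241
```

View pics/both.png

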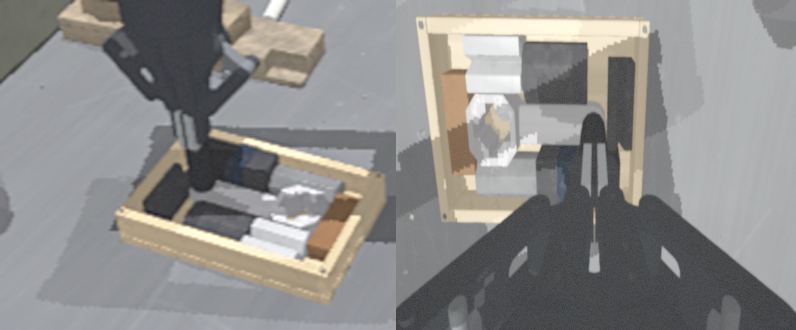

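Run:
```python
from h import *
s=snapshot('wrist'); print('cam',(-s['R'].T@s['t']).round(0), sense()['tool_pos'].round(1))
for p in [(571,285.5,23),(571,285.5,70),(571,275,70),(571,264,70),(572.7,275,43),(572.7,275,58),(572.7,286,43)]: print(p,proj(s,p).round(0))
q=snapshot('side')
for p in [(571,275,23),(571,275,70),(572.7,275,43),(572.7,275,60)]: print('side crop',p,((proj(q,p)-[127,241])*2.2).round(0))
o=cv2.resize(q['image'][270:340,180:260],None,fx=7,fy=7,interpolation=cv2.INTER_CUBIC)
cv2.imwrite('pics/sd.png',(255*(o/255.)**.5).astype(np.uint8)[:,:,::-1])
```

```text
cam [567. 345. 214.] [572.7 275.4  60.2]
(571, 285.5, 23) [315. 257.]
(571, 285.5, 70) [315. 290.]
(571, 275, 70) [313. 312.]
(571, 264, 70) [311. 334.]
(572.7, 275, 43) [317. 288.]
(572.7, 275, 58) [317. 301.]
(572.7, 286, 43) [319. 268.]
side crop (571, 275, 23) [203. 186.]
side crop (571, 275, 70) [196. 143.]
side crop (572.7, 275, 43) [199. 168.]
side crop (572.7, 275, 60) [196. 152.]
```

View pics/sd.png

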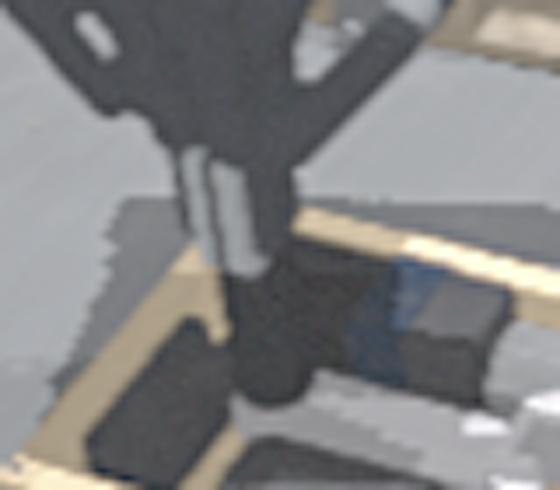

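Run:
```python
from h import *
s=snapshot('wrist'); K=s['intrinsics']; print(K[0],K[1])
R,t=s['R'],s['t']; st=sense(); p=st['tool_pos']
from scipy.spatial.transform import Rotation as Ro
T=Ro.from_euler('xyz',st['tcp_rot'],degrees=True).as_matrix()
for g,name in ((42.7,'open'),):
  for x in (-11,0,11):
    for z in (-20,-10,0,10,17): print(name,x,z,[proj(s,p+T@[x,y,z]).round(0).tolist() for y in(-g,g,-57,57)])
for x in(0,11):
  for z in (-20,-10,0,10,17): print('shut',x,z,proj(s,p+T@[x,0,z]).round(0).tolist())
```

```text
[363.60320358   0.         316.97232824] [  0.         363.60320358 248.07138254]
open -11 -20 [[214.0, 346.0], [419.0, 347.0], [180.0, 346.0], [453.0, 347.0]]
open -11 -10 [[220.0, 334.0], [413.0, 334.0], [188.0, 334.0], [445.0, 334.0]]
open -11 0 [[226.0, 324.0], [408.0, 324.0], [195.0, 324.0], [438.0, 324.0]]
open -11 10 [[231.0, 314.0], [403.0, 314.0], [202.0, 314.0], [432.0, 314.0]]
open -11 17 [[234.0, 308.0], [400.0, 308.0], [206.0, 308.0], [428.0, 308.0]]
open 0 -20 [[212.0, 323.0], [421.0, 323.0], [177.0, 322.0], [456.0, 323.0]]
open 0 -10 [[218.0, 312.0], [415.0, 312.0], [186.0, 312.0], [448.0, 312.0]]
open 0 0 [[224.0, 302.0], [409.0, 302.0], [193.0, 302.0], [440.0, 302.0]]
open 0 10 [[229.0, 293.0], [404.0, 293.0], [200.0, 293.0], [434.0, 293.0]]
open 0 17 [[232.0, 288.0], [401.0, 288.0], [204.0, 288.0], [429.0, 288.0]]
open 11 -20 [[210.0, 298.0], [423.0, 298.0], [174.0, 298.0], [459.0, 298.0]]
open 11 -10 [[217.0, 288.0], [417.0, 288.0], [183.0, 288.0], [450.0, 288.0]]
open 11 0 [[222.0, 280.0], [411.0, 280.0], [191.0, 280.0], [443.0, 280.0]]
open 11 10 [[228.0, 272.0], [406.0, 272.0], [198.0, 272.0], [436.0, 272.0]]
open 11 17 [[231.0, 267.0], [403.0, 267.0], [202.0, 267.0], [431.0, 267.0]]
shut 0 -20 [317.0, 323.0]
shut 0 -10 [317.0, 312.0]
shut 0 0 [317.0, 302.0]
shut 0 10 [317.0, 293.0]
shut 0 17 [317.0, 288.0]
shut 11 -20 [317.0, 298.0]
shut 11 -10 [317.0, 288.0]
shut 11 0 [317.0, 280.0]
shut 11 10 [317.0, 272.0]
shut 11 17 [317.0, 267.0]
```

The wrist geometry shows the open fingertips about 27 mm behind the stated TCP, and about 15 mm behind when shut. That is roughly 30 mm shorter than documented, and the side view agrees, so the fingers closed just above the grip. I'll open, go 31 mm lower and close again.

```bash
python3 -m handwheel '[[1,0,0,0,0,0,0],[1,0,0,0,0,0,0],[1,0,0,0,0,0,0],[1,0,0,0,0,0,0],[1,0,0,0,0,0,0],[1,-0.2,-0.1,0.8,0,0,0],[1,0,0,0.8,0,0,0],[1,0,0,0.8,0,0,0],[1,0,0,0.7,0,0,0],[1,0,0,0,0,0,0]]' 40
python3 -m handwheel '[[-1,0,0,0,0,0,0],[-1,0,0,0,0,0,0],[-1,0,0,0,0,0,0],[-1,0,0,0,0,0,0],[-1,0,0,0,0,0,0],[-1,0,0,0,0,0,0],[-1,0,0,0,0,0,0]]' 60
```

```text
time: 8.07
tool_pos: [570.1, 272.5, 26.3]
tcp_rot: [-179.8, 0.1, 95.1]
ft_force: [-0.2, -0.4, -0.5]
finger_gap: 85.2
grip_force: 0.0
time: 8.65
tool_pos: [572.3, 273.5, 30.1]
tcp_rot: [180.0, -0.0, 95.2]
ft_force: [-1.2, 0.3, 4.0]
finger_gap: 19.9
grip_force: 59.0
```

Gripped at 59 N. Lifting straight up.

```bash
python3 -m handwheel '[[-1,0,0,-0.5,0,0,0],[-1,0,0,-0.8,0,0,0],[-1,0,0,-1,0,0,0],[-1,0,0,-1,0,0,0],[-1,0,0,-1,0,0,0],[-1,0,0,-1.2,0,0,0],[-1,0,0,-1.2,0,0,0],[-1,0,0,-1.2,0,0,0],[-1,0,0,-1.2,0,0,0],[-1,0,0,0,0,0,0]]'
python3 - <<'E'
from h import *
go([540,75,150],95)
for c in ('side','top','wrist'):
    s=snapshot(c); print(c,[(n,np.round(x['location'],1).tolist(),round(x['conf'],2)) for n in('lever_grip','lever_hub','lever_bore') for x in place_of(s,n)[:1]])
E
```

```text
time: 9.48
tool_pos: [573.9, 274.1, 124.5]
tcp_rot: [179.7, -0.1, 95.2]
ft_force: [-0.2, 0.0, -1.1]
finger_gap: 19.9
grip_force: 58.8
t 9.48 pos [573.9 274.1 124.5] rot [ 1.797e+02 -8.000e-02  9.516e+01] j [21. 16. 86.  0. 78. 16.] shift cm [-19.52  -5.15  -2.61] len 20.4 turn 0.003 gap 19.9
side [('lever_grip', [574.3, 276.4, 139.7], 0.67), ('lever_hub', [485.9, 269.0, 113.4], 0.97), ('lever_bore', [485.3, 271.7, 101.0], 0.87)]
top []
wrist [('lever_grip', [572.4, 271.6, 138.8], 0.96), ('lever_hub', [487.1, 264.0, 106.2], 0.87), ('lever_bore', [486.0, 267.0, 100.2], 0.88)]
```

The lever is out and level, at about z 109 for the hub. Carrying it to the free bench strip.

```bash
python3 -m handwheel '[[-1,-1.5,-0.2,0,0,0,0],[-1,-2.5,-0.3,0,0,0,0],[-1,-2.5,-0.3,0,0,0,0],[-1,-2.5,-0.3,0,0,0,0],[-1,-2.5,-0.3,0,0,0,0],[-1,-2.5,-0.3,0,0,0,0],[-1,-2.5,-0.4,0,0,0,0],[-1,-2.5,-0.4,0,0,0,0],[-1,-2.5,-0.4,0,0,0,0],[-1,-1.5,-0.3,0,0,0,0],[-1,-0.8,0,0,0,0,0],[-1,0,0,0,0,0,0]]'
python3 -m handwheel '[[-1,0,0,1,0,0,0],[-1,0,0,1.5,0,0,0],[-1,0,0,1.5,0,0,0],[-1,0,0,1.5,0,0,0],[-1,0,0,1.5,0,0,0],[-1,0,0,1.2,0,0,0],[-1,0,0,0.7,0,0,0],[-1,0,0,0.4,0,0,0],[-1,0,0,0.3,0,0,0],[-1,0,0,0,0,0,0],[-1,0,0,0,0,0,0]]'
python3 - <<'E'
from h import *
go([540,75,150],95)
for c in ('side','top'):
    s=snapshot(c); print(c,[(n,np.round(x['location'],1).tolist(),round(x['conf'],2)) for n in('lever_grip','lever_hub','lever_bore') for x in place_of(s,n)[:1]])
E
```

```text
time: 11.08
tool_pos: [561.5, 31.4, 120.5]
tcp_rot: [180.0, 0.0, 95.0]
ft_force: [-0.2, -0.5, -2.4]
finger_gap: 20.1
grip_force: 58.9
time: 12.0
tool_pos: [562.0, 33.4, 24.9]
tcp_rot: [179.9, 0.0, 95.2]
ft_force: [-0.1, 0.6, -1.8]
finger_gap: 19.9
grip_force: 58.9
t 12.0 pos [562.   33.4  24.9] rot [1.7994e+02 1.0000e-02 9.5160e+01] j [ -2.  12. 101.   0.  66.  -7.] shift cm [  4.34  -1.8  -12.51] len 13.4 turn 0.003 gap 19.9
side [('lever_grip', [561.2, 35.6, 42.1], 0.72), ('lever_hub', [472.6, 37.7, 13.4], 0.71), ('lever_bore', [474.2, 38.1, 3.5], 0.77)]
top [('lever_hub', [471.7, 34.8, 10.0], 0.7), ('lever_bore', [535.6, 298.8, 9.4], 0.74)]
```

```bash
python3 -m handwheel '[[-1,0,0,0.15,0,0,0],[-1,0,0,0.15,0,0,0],[-1,0,0,0,0,0,0]]'
python3 -m handwheel '[[1,0,0,0,0,0,0],[1,0,0,0,0,0,0],[1,0,0,0,0,0,0],[1,0,0,0,0,0,0],[1,0,0,-1.5,0,0,0],[1,0,0,-2.5,0,0,0],[1,0,0,-2.5,0,0,0],[1,0,0,-3,0,0,0],[1,-0.8,-3,-3,0,0,0],[1,-0.8,-3,-3,0,0,0],[1,-0.4,-2.5,0,0,0,0],[1,0,0,0,0,0,0]]'
```

```text
time: 12.65
tool_pos: [561.8, 33.3, 22.1]
tcp_rot: [180.0, 0.0, 95.2]
ft_force: [-1.7, 0.3, 4.6]
finger_gap: 19.6
grip_force: 59.6
time: 13.65
tool_pos: [478.7, 5.7, 176.0]
tcp_rot: [179.9, 0.1, 95.1]
ft_force: [-0.1, -0.7, -0.5]
finger_gap: 85.5
grip_force: 0.0
```

```bash
cat >> h.py <<'E'
def prism(P,z0,z1): return [np.array([(x,y,z) for x,y in P for z in(z0,z1)],float)]
a=np.linspace(0,2*np.pi,25)[:-1]
OCT=[(20.5,11.5),(11.5,20.5),(-11.5,20.5),(-20.5,11.5),(-20.5,-11.5),(-11.5,-20.5),(11.5,-20.5),(20.5,-11.5)]
ARM=[(0,12),(0,-12)]+[(88+12*np.cos(t),12*np.sin(t)) for t in np.linspace(-np.pi/2,np.pi/2,9)]
GR=[(88+11*np.cos(t),11*np.sin(t)) for t in a]
PARTS=prism(OCT,0,22)+prism(ARM,0,12)+prism(GR,15,62)
def lev(s,x,y,yaw,z0=0):
    m=np.zeros((480,640),np.uint8);c,n=np.cos(yaw),np.sin(yaw)
    for P in PARTS:
        Q=P@np.array([[c,n,0],[-n,c,0],[0,0,1]])+[x,y,z0]
        uv=np.array([proj(s,q) for q in Q]); h=cv2.convexHull(np.float32(uv))
        cv2.fillConvexPoly(m,np.int32(h*16),255,cv2.LINE_AA,4)
    return m/255.
def fit(s,mask,x,y,yawdeg,z0=0):
    from scipy.optimize import minimize
    M=mask.astype(float)
    f=lambda p:np.abs(lev(s,p[0],p[1],p[2]/57.3,z0)-M).sum()
    b=min((minimize(f,(x+i,y,yawdeg+k),method='Nelder-Mead',options=dict(initial_simplex=[(x+i,y,yawdeg+k),(x+i+5,y,yawdeg+k),(x+i,y+5,yawdeg+k),(x+i,y,yawdeg+k+5)])) for i in(-2,2) for k in(-3,3)),key=lambda r:r.fun)
    print('fit x,y,yaw',b.x.round(1),'err px',round(b.fun),'of',int(M.sum()))
E
python3 - <<'E'
from h import *
s=snapshot('wrist')
r=trace(s,'lever_hub'); print([x['conf'].__round__(2) for x in r])
fit(s,r[0]['pixels'],472,36,-1)
print([(n,np.round(x['location'],1).tolist(),round(x['conf'],2)) for n in('lever_grip','lever_hub','lever_bore') for x in place_of(s,n)[:1]])
go([472,36,120],-1)
E
```

```text
[0.89]
fit x,y,yaw [473.6  36.6  -2.5] err px 1058 of 4468
[('lever_grip', [561.6, 31.5, 43.8], 0.7), ('lever_hub', [475.8, 35.6, 9.8], 0.63), ('lever_bore', [477.1, 36.5, 1.6], 0.83)]
t 13.9 pos [480.9   6.8 173.7] rot [-1.7997e+02 -2.0000e-02  9.5160e+01] j [ -5. -10. 107.   0.  83. -10.] shift cm [ 2.99 -0.62  5.37] len 6.2 turn 1.678 gap 85.6
```

```bash
python3 -m handwheel '[[1,0,0,0,0,0,0.122],[1,0,0,0,0,0,0.122],[1,0,0,0,0,0,0.122],[1,0,0,0,0,0,0.122],[1,0,0,0,0,0,0.122],[1,0,0,0,0,0,0.122],[1,0,0,0,0,0,0.122],[1,0,0,0,0,0,0.122],[1,0,0,0,0,0,0.122],[1,0,0,0,0,0,0.122],[1,0,0,0,0,0,0.122],[1,0,0,0,0,0,0.122]]'
python3 -m handwheel '[[1,0,0,0,0,0,0.12],[1,0,0,0,0,0,0.12],[1,0,0,0,0,0,0],[1,0,0,0,0,0,0]]'
python3 - <<'E'
from h import *
s=snapshot('wrist')
r=trace(s,'lever_hub')
if r: print(r[0]['conf']);fit(s,r[0]['pixels'],474,36,-2.5)
print([(n,np.round(x['location'],1).tolist(),round(x['conf'],2)) for n in('lever_grip','lever_hub','lever_bore') for x in place_of(s,n)[:1]])
go([474,36.3,40],-2.5)
E
```

```text
time: 14.9
tool_pos: [480.9, 6.9, 173.3]
tcp_rot: [-180.0, 0.1, 11.0]
ft_force: [-0.5, 0.4, -0.0]
finger_gap: 85.5
grip_force: 0.0
time: 15.23
tool_pos: [480.8, 6.8, 173.5]
tcp_rot: [-180.0, 0.1, -2.2]
ft_force: [0.3, -0.6, 0.4]
finger_gap: 85.7
grip_force: 0.0
0.82
fit x,y,yaw [473.1  37.8  -3.2] err px 741 of 4540
[('lever_grip', [561.4, 31.4, 44.5], 0.82), ('lever_hub', [475.2, 40.0, 9.3], 0.59), ('lever_bore', [474.8, 38.4, -0.5], 0.6)]
t 15.48 pos [480.7   6.6 174.1] rot [-1.80e+02  1.00e-02 -2.36e+00] j [ -5. -10. 107.   0.  83.  87.] shift cm [-0.79 -2.94 13.41] len 13.7 turn 0.002 gap 85.6
```

```bash
python3 -m handwheel '[[1,-0.42,-1.5,2,0,0,0.01],[1,-0.42,-1.53,2,0,0,0],[1,0,0,3,0,0,0],[1,0,0,3,0,0,0],[1,0,0,3,0,0,0],[1,0,0,2,0,0,0],[1,0,0,1.4,0,0,0],[1,0,0,0.8,0,0,0],[1,0,0,0.6,0,0,0],[1,0,0,0.4,0,0,0],[1,0,0,0.2,0,0,0],[1,0,0,0,0,0,0]]' 40
python3 - <<'E'
from h import *
go([473.5,37.2,-14],-3)
s=snapshot('wrist');r=trace(s,'lever_hub')
if r: print(r[0]['conf']);fit(s,r[0]['pixels'],474,37,-3)
E
```

```text
time: 16.48
tool_pos: [474.2, 37.2, -9.3]
tcp_rot: [-180.0, -0.1, -3.0]
ft_force: [0.2, 0.2, -0.4]
finger_gap: 85.8
grip_force: 0.0
t 16.48 pos [474.2  37.2  -9.3] rot [-1.80e+02 -5.00e-02 -3.04e+00] j [ -2.   3. 116.   0.  61.  91.] shift cm [-0.07  0.    0.47] len 0.5 turn -0.001 gap 85.8
0.84
fit x,y,yaw [471.8  37.4  -2.6] err px 3326 of 28608
```

```bash
python3 -m handwheel '[[1,-0.1,0,0.35,0,0,0],[-1,0,0,0,0,0,0],[-1,0,0,0,0,0,0],[-1,0,0,0,0,0,0],[-1,0,0,0,0,0,0],[-1,0,0,0,0,0,0]]' 60
python3 -c "
from h import *
go([473,37,-14],-3)"
```

```text
time: 17.08
tool_pos: [473.6, 37.3, -12.4]
tcp_rot: [-180.0, -0.1, -3.0]
ft_force: [-2.3, 0.6, 9.0]
finger_gap: 39.7
grip_force: 66.4
t 17.08 pos [473.6  37.3 -12.4] rot [-1.80e+02 -1.00e-01 -3.05e+00] j [ -2.   3. 116.   0.  61.  91.] shift cm [-0.06  0.03  0.16] len 0.2 turn -0.001 gap 39.7
```

```bash
python3 -m handwheel '[[1,0,0,0,0,0,0],[1,0,0,0,0,0,0],[1,0,0,0,0,0,0],[1,0,0,-0.3,0,0,0],[-1,0,0,0,0,0,0],[-1,0,0,0,0,0,0],[-1,0,0,0,0,0,0],[-1,0,0,0,0,0,0],[-1,0,0,0,0,0,0],[-1,0,0,0,0,0,0]]' 60
python3 -m handwheel '[[-1,0,0,-0.5,0,0,0],[-1,0,0,-1.5,0,0,0],[-1,0,0,-2,0,0,0],[-1,0,0,-2.5,0,0,0],[-1,0,0,-2.5,0,0,0],[-1,0,0,-2,0,0,0],[-1,0,0,0,0,0,0]]'
python3 - <<'E'
from h import *
s=snapshot('side'); print([(n,np.round(x['location'],1).tolist(),round(x['conf'],2)) for n in('lever_grip','lever_hub','lever_bore') for x in place_of(s,n)[:1]])
s=snapshot('wrist'); print([(n,np.round(x['location'],1).tolist(),round(x['conf'],2)) for n in('lever_grip','lever_hub','lever_bore') for x in place_of(s,n)[:1]])
r=trace(s,'lever_hub')
if r: fit(s,r[0]['pixels'],474,37,-3,110)
go([483,-209.5,103],-3)
E
```

```text
time: 17.92
tool_pos: [473.0, 37.3, -10.0]
tcp_rot: [-180.0, -0.0, -3.1]
ft_force: [-0.7, -0.1, 3.1]
finger_gap: 39.6
grip_force: 61.4
time: 18.5
tool_pos: [475.6, 37.2, 104.4]
tcp_rot: [-180.0, -0.4, -3.0]
ft_force: [0.5, 0.4, -1.4]
finger_gap: 39.9
grip_force: 60.8
[('lever_grip', [564.9, 35.8, 151.7], 0.58), ('lever_hub', [474.8, 38.0, 125.9], 0.93), ('lever_bore', [479.3, 39.7, 115.9], 0.6)]
[('lever_grip', [476.9, 35.0, 119.0], 0.72), ('lever_hub', [474.2, 38.0, 115.8], 0.64)]
fit x,y,yaw [473.9  37.3  -2.8] err px 3807 of 29556
t 18.95 pos [471.8  37.3  98.5] rot [ 1.80e+02  1.20e-01 -3.05e+00] j [ -2.  -7. 113.   0.  74.  91.] shift cm [ 2.43 24.59 -0.45] len 24.7 turn -0.001 gap 39.3
```

```bash
python3 -m handwheel '[[-1,0.2,1.5,0,0,0,0],[-1,0.23,2.5,0,0,0,0],[-1,0.23,2.5,0,0,0,0],[-1,0.23,2.5,0,0,0,0],[-1,0.23,2.5,0,0,0,0],[-1,0.23,2.5,0,0,0,0],[-1,0.23,2.5,0,0,0,0],[-1,0.23,2.5,0,0,0,0],[-1,0.23,2.5,0,0,0,0],[-1,0.23,2.1,0,0,0,0],[-1,0.04,1.0,0,0,0,0],[-1,0,0,0,0,0,0]]'
python3 - <<'E'
from h import *
a=[]
for c in ('top','side','wrist','wrist'):
    s=snapshot(c); st=sense(); a.append(np.r_[st['tool_pos'],st['tcp_rot']])
    print(c,[(n,np.round(x['location'],1).tolist(),round(x['conf'],2)) for n in('lever_hub','lever_grip','shaft_top') for x in place_of(s,n)[:1]])
save(s,'w4')
a=np.array(a); a[:,3]%=360; print(a.mean(0).round(2)); go([483,-209.5,66],-3)
E
```

```text
time: 19.95
tool_pos: [482.3, -211.5, 99.3]
tcp_rot: [180.0, 0.0, -3.2]
ft_force: [0.4, 0.5, -1.7]
finger_gap: 39.5
grip_force: 60.9
top [('lever_grip', [569.2, -216.4, 148.8], 0.61), ('shaft_top', [482.8, -208.9, 72.0], 0.54)]
side [('lever_hub', [482.8, -204.7, 120.6], 0.61), ('lever_grip', [570.9, -212.0, 145.7], 0.77), ('shaft_top', [482.9, -211.4, 72.2], 0.67)]
wrist [('lever_hub', [486.7, -209.0, 119.7], 0.63), ('lever_grip', [571.3, -214.0, 150.1], 0.67)]
wrist [('lever_hub', [487.5, -208.7, 117.7], 0.61), ('lever_grip', [571.4, -214.6, 152.0], 0.69)]
[ 4.8261e+02 -2.0921e+02  9.9540e+01  1.8002e+02  1.0000e-02 -3.0400e+00]
t 20.75 pos [ 482.7 -209.6   99.7] rot [ 1.80e+02 -1.00e-02 -3.05e+00] j [-29.   1. 105.   0.  74.  64.] shift cm [ 0.03 -0.01  3.37] len 3.4 turn -0.001 gap 39.5
```

```bash
python3 -m handwheel '[[-1,0,0,1,0,0,0],[-1,0,0,1.2,0,0,0],[-1,0,0,0.8,0,0,0],[-1,0,0,0,0,0,0]]'
python3 -m handwheel '[[-1,0,0,0.2,0,0,0],[-1,0,0,0.2,0,0,0],[-1,0,0,0.2,0,0,0],[-1,0,0,0.2,0,0,0],[-1,0,0,0.2,0,0,0],[-1,0,0,0.2,0,0,0],[-1,0,0,0,0,0,0]]'
```

```text
time: 21.08
tool_pos: [480.5, -208.5, 66.2]
tcp_rot: [-179.9, 0.3, -3.1]
ft_force: [-0.4, 0.9, -2.8]
finger_gap: 40.1
grip_force: 60.9
time: 21.67
tool_pos: [482.4, -209.5, 57.3]
tcp_rot: [-180.0, 0.0, -3.0]
ft_force: [0.3, -1.1, -2.3]
finger_gap: 39.7
grip_force: 60.9
```

```bash
python3 -m handwheel '[[-1,0,0,0.2,0,0,0],[-1,0,0,0.2,0,0,0],[-1,0,0,0.15,0,0,0],[-1,0,0,0.15,0,0,0],[-1,0,0,0.15,0,0,0],[-1,0,0,0.15,0,0,0],[-1,0,0,0,0,0,0]]'
python3 -c "
from h import *
go([483,-209.5,30],-3);s=sense();print(s['ft_force'],s['wrist_torque'])"
```

```text
time: 22.25
tool_pos: [482.2, -209.6, 47.2]
tcp_rot: [-180.0, 0.1, -3.1]
ft_force: [-3.9, 0.1, -2.9]
finger_gap: 39.8
grip_force: 61.0
t 22.25 pos [ 482.2 -209.6   47.2] rot [-1.7999e+02  5.0000e-02 -3.0500e+00] j [-29.   5. 107.  -0.  68.  64.] shift cm [ 0.08 -0.01  1.72] len 1.7 turn -0.001 gap 39.8
[-3.9479976   0.11818819 -2.89094731] [ 0.02426505  0.57723706 -0.05792472]
```

```bash
python3 -m handwheel '[[-1,-0.05,0,0.2,0,0,0],[-1,0,0,0.2,0,0,0],[-1,0,0,0.2,0,0,0],[-1,0,0,0.2,0,0,0],[-1,0,0,0.2,0,0,0],[-1,0,0,0.2,0,0,0],[-1,0,0,0,0,0,0]]'
python3 -c "
from h import *
go([483,-209.5,30],-3);s=sense();print(s['ft_force'],s['wrist_torque'])"
```

```text
time: 22.83
tool_pos: [482.1, -209.5, 35.1]
tcp_rot: [-180.0, 0.0, -3.0]
ft_force: [-1.7, -0.5, -3.2]
finger_gap: 39.9
grip_force: 60.9
t 22.83 pos [ 482.1 -209.5   35.1] rot [-179.99    0.     -3.05] j [-29.   6. 107.   0.  67.  64.] shift cm [ 0.09 -0.    0.51] len 0.5 turn -0.001 gap 39.9
[-1.65702882 -0.45866089 -3.17537029] [ 0.01919331  0.31888693 -0.07910758]
```

```bash
python3 -m handwheel '[[-1,-0.02,0,0.15,0,0,0],[-1,0,0,0.15,0,0,0],[-1,0,0,0.1,0,0,0],[-1,0,0,0.05,0,0,0],[-1,0,0,0,0,0,0]]'
python3 -c "
from h import *
go([483,-209.5,30],-3);s=sense();print(s['ft_force'],s['wrist_torque'])"
```

```text
time: 23.25
tool_pos: [482.1, -209.6, 31.1]
tcp_rot: [180.0, -0.0, -3.0]
ft_force: [-1.2, -0.6, -2.6]
finger_gap: 39.8
grip_force: 61.0
t 23.25 pos [ 482.1 -209.6   31.1] rot [ 1.80e+02 -2.00e-02 -3.05e+00] j [-29.   6. 107.   0.  66.  64.] shift cm [ 0.09 -0.01  0.11] len 0.1 turn -0.001 gap 39.8
[-1.19297123 -0.56817058 -2.63619434] [-0.00421445  0.18252531 -0.02509652]
```

```bash
python3 -m handwheel '[[-1,0,0,0.08,0,0,0],[-1,0,0,0.08,0,0,0],[-1,0,0,0,0,0,0]]'
python3 -m handwheel '[[-1,0,0,0.08,0,0,0],[-1,0,0,0,0,0,0]]'
```

```text
time: 23.5
tool_pos: [482.1, -209.6, 30.0]
tcp_rot: [180.0, -0.0, -3.0]
ft_force: [-4.0, 0.6, 3.0]
finger_gap: 40.0
grip_force: 61.4
time: 23.67
tool_pos: [482.1, -209.6, 29.9]
tcp_rot: [180.0, -0.0, -3.0]
ft_force: [-8.4, 3.1, 11.6]
finger_gap: 40.0
grip_force: 62.6
```

Seated: fz went from −2.6 to +11.6 N at the expected height. I'll relieve the downforce, then turn anticlockwise.

```bash
python3 -m handwheel '[[-1,-0.02,0,-0.1,0,0,0],[-1,0,0,0,0,0,0],[-1,0,0,0,0,0,-0.05],[-1,0,0,0,0,0,-0.08],[-1,0,0,0,0,0,-0.08],[-1,0,0,0,0,0,-0.08],[-1,0,0,0,0,0,-0.08],[-1,0,0,0,0,0,-0.08],[-1,0,0,0,0,0,-0.05],[-1,0,0,0,0,0,0]]'
python3 -c "
from h import *
go([483,-209.5,30],90);s=sense();print(s['ft_force'],s['wrist_torque'])"
```

```text
time: 24.5
tool_pos: [482.2, -209.8, 30.0]
tcp_rot: [180.0, -0.0, 25.7]
ft_force: [-0.3, -0.6, 0.2]
finger_gap: 40.2
grip_force: 61.3
t 24.5 pos [ 482.2 -209.8   30. ] rot [ 1.7995e+02 -3.0000e-02  2.5730e+01] j [-29.   6. 107.  -0.  66.  35.] shift cm [ 0.09  0.01 -0.  ] len 0.1 turn -1.122 gap 40.2
[-0.28189246 -0.55331487  0.22175845] [0.00134563 0.19923934 0.03534302]
```

```bash
python3 -m handwheel '[[-1,0,0,0,0,0,-0.06],[-1,0,0,0,0,0,-0.08],[-1,0,0,0,0,0,-0.08],[-1,0,0,0,0,0,-0.08],[-1,0,0,0,0,0,-0.06],[-1,0,0,0,0,0,-0.04],[-1,0,0,0,0,0,0]]'
python3 -c "
from h import *
s=sense();print(s['wrist_torque'])"
python3 -m handwheel '[[-1,0,0,0,0,0,-0.04],[-1,0,0,0,0,0,-0.04],[-1,0,0,0,0,0,-0.04],[-1,0,0,0,0,0,0]]'
python3 -c "
from h import *
s=sense();print(s['wrist_torque'])
a=snapshot('side'); print([(n,np.round(x['location'],1).tolist(),round(x['conf'],2)) for n in('lever_hub','lever_grip','shaft_home') for x in place_of(a,n)[:1]])"
```

```text
time: 25.08
tool_pos: [482.1, -210.1, 30.0]
tcp_rot: [179.9, 0.0, 48.5]
ft_force: [-0.7, -1.3, 0.4]
finger_gap: 39.7
grip_force: 61.2
[-0.27040734  0.16866584  0.04557956]
time: 25.42
tool_pos: [482.1, -210.1, 30.0]
tcp_rot: [179.9, 0.0, 55.3]
ft_force: [-0.2, -3.4, -1.3]
finger_gap: 39.8
grip_force: 61.2
[-0.53737527  0.20396853 -0.02366613]
[('lever_hub', [480.6, -208.3, 50.9], 0.65), ('lever_grip', [533.5, -131.6, 77.5], 0.81), ('shaft_home', [482.1, -211.7, 47.9], 0.64)]
```

```bash
python3 -m handwheel '[[-1,-0.03,0.02,0,0,0,-0.04],[-1,0,0,0,0,0,-0.04],[-1,0,0,0,0,0,0]]'
python3 -c "
from h import *
s=sense();print(s['wrist_torque'])"
python3 -m handwheel '[[-1,0,0,0,0,0,-0.04],[-1,0,0,0,0,0,-0.04],[-1,0,0,0,0,0,0]]'
python3 -c "
from h import *
s=sense();print(s['wrist_torque'])"
python3 -m handwheel '[[-1,0,0,0,0,0,-0.04],[-1,0,0,0,0,0,-0.04],[-1,0,0,0,0,0,0]]'
python3 -c "
from h import *
s=sense();print(s['wrist_torque'])"
```

```text
time: 25.87
tool_pos: [482.1, -210.2, 30.0]
tcp_rot: [180.0, 0.0, 60.0]
ft_force: [-0.2, -3.8, -0.4]
finger_gap: 39.7
grip_force: 61.2
[-0.63215149 -0.01019358 -0.00999405]
time: 26.12
tool_pos: [482.3, -210.0, 30.0]
tcp_rot: [179.9, -0.0, 64.5]
ft_force: [1.0, -3.1, -0.3]
finger_gap: 39.8
grip_force: 61.5
[-0.40614578 -0.28097742 -1.01337723]
time: 26.37
tool_pos: [481.8, -211.2, 30.2]
tcp_rot: [179.9, 0.1, 68.9]
ft_force: [-2.3, -7.6, -0.3]
finger_gap: 40.0
grip_force: 81.0
[-1.32074453  0.36312982 -2.21092362]
```

The torque jumps to −1 and then −2.2 N m past about 62°, so the stop is reached. I'll relax the twist, open and rise.

```bash
python3 -m handwheel '[[-1,0,0,0,0,0,0.04],[-1,0,0,0,0,0,0.03],[-1,0,0,0,0,0,0]]'
python3 -c "
from h import *
s=sense();print(s['wrist_torque'])"
python3 -m handwheel '[[1,0,0,0,0,0,0],[1,0,0,0,0,0,0],[1,0,0,0,0,0,0],[1,0,0,0,0,0,0],[1,0,0,0,0,0,0],[1,0,0,-1,0,0,0],[1,0,0,-2,0,0,0],[1,0,0,-3,0,0,0],[1,0,0,-3,0,0,0],[1,0,0,-3,0,0,0],[1,0,0,-2,0,0,0],[1,0,0,0,0,0,0]]'
python3 - <<'E'
from h import *
for c in('side','wrist'):
    s=snapshot(c);print(c,[(n,np.round(x['location'],1).tolist(),round(x['conf'],2)) for n in('lever_hub','lever_grip','shaft_home') for x in place_of(s,n)[:1]])
    r=trace(s,'lever_hub')
    if r: fit(s,r[0]['pixels'],483,-209.5,62,40)
save(s,'end')
E
```

```text
time: 26.62
tool_pos: [481.9, -210.8, 30.2]
tcp_rot: [179.9, 0.1, 64.8]
ft_force: [-1.1, -7.2, 0.5]
finger_gap: 39.7
grip_force: 72.5
[-1.15404797  0.19769285 -0.18485657]
time: 27.62
tool_pos: [484.7, -211.4, 176.7]
tcp_rot: [179.5, 0.0, 65.1]
ft_force: [-0.5, -0.5, 0.5]
finger_gap: 85.2
grip_force: 0.0
side [('lever_hub', [481.8, -206.5, 51.3], 0.78), ('lever_grip', [520.5, -126.8, 81.0], 0.75), ('shaft_home', [480.5, -210.5, 45.7], 0.51)]
fit x,y,yaw [ 2825.7 -5878.8   125. ] err px 178 of 178
wrist [('lever_hub', [485.0, -208.5, 50.3], 0.61), ('lever_grip', [521.8, -135.7, 83.6], 0.75), ('shaft_home', [482.2, -206.0, 52.5], 0.71)]
fit x,y,yaw [ 482.1 -209.5   62.5] err px 1203 of 6028
```

View pics/end.png

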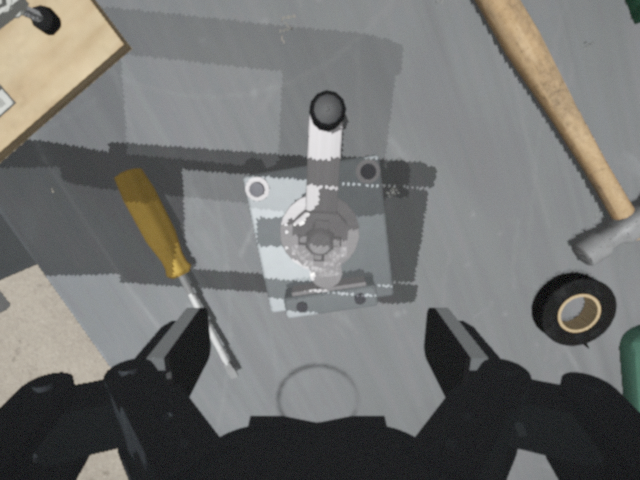

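The lever sits on the shaft: hub at px (320,240), grip at (327,110). The cam nose at (328,278) meets the anvil bar at (328,290), and the fingers are clear. Handing in.

```bash
python3 -c "
from bench import hand_in
print(hand_in())"
```

```text
the job is handed in; nothing more can be done
None
```

I handed the job in at about 28 s: the lever is home on the shaft, the clamp is swung to its stop (torque jump felt, cam nose seen at the anvil jaw), and the gripper is open and clear; no verdict was returned, and I didn't re-check the crate neighbours or bystanders at the end.

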